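# Swing the swivel hook out to its stop and hang the tape roll

## Task

With the shut fingers, push the swivel hook round to its stop and press it firmly home there with about 15 N for half a second; do not strain it with as much as 25 N, and do not pinch it. Then take the tape roll from its cradle, slide it over the end of the hook and set it down gently so that it hangs on the bar between the ring and the turned-up end, leaving the hook at its stop. Do not disturb the bottles and the bearing near by.

Things in the scene. Friction and masses are not known exactly. Their poses are not given: they have to be found in the camera images.
- hook_arm: Swivel hook: level steel bar 10 mm thick, turning about its stand's upright axis (z). Origin on that axis on the bar's centre line, 170 mm over the desk. The bar runs along this body's -x, with a thin ring (16 mm across) 46 to 50 mm out; from 103 mm out it slants up to an end 115 mm out and 15 mm over the centre line. The hub on the axis is 30 mm across and ends 16 mm over the centre line.
- hook_tip (a point): Point on the bar's centre line, 100 mm out from the axis. The hook turns stiffly (friction, 2 to 4 N pushing at 80 mm out) and stays where it is left. It starts 1.1 to 1.7 rad short of its stop and is pushed counter-clockwise, seen from above, to reach it. Push about 80 mm out. Under 8 N at the stop is not firmly home; more than 25 N on the hook at any time strains it.
- stop_frame (a point): Point on the axis level with the bar, in the frame of the stop collar (aluminium disc 60 mm across, top 15 mm below the bar's centre line), clamped fast. Its steel stop pin (7 mm thick, 24 mm out) catches the bar's side when the bar lies along this frame's -x. The stop is hard: 8 and 25 N lie about 1 mm of finger travel apart, closer than poses are measured, so go slowly and judge by force.
- hook_stand: The fixed stand: foot plate 100 x 100 x 8 mm, tube 20 mm thick, carrying the collar and the hook on top. Origin on the swivel axis, on the desk; its axes are those of the stop collar.
- roll_center (a point): Centre of the tape roll (loose): outside diameter 100 mm, width 24 mm, hole about 54 mm across, 90 g or so. Its z axis is the roll's axis, which lies level: the roll stands on its rim in the cradle, centre 66 mm over the desk. It can be pinched from above across its 24 mm width, at the top of the rim; the rim is 23 mm deep from outside to hole.
- cradle: Fixed wooden cradle for the roll, 46 x 110 mm, 24 mm high. Origin under its centre, on the desk; the roll's axis lies along its x.
- pill_center (a point): Small orange bottle with red cap, 40 mm across and 68 mm tall, standing loose; this point is its centre. Leave it alone.
- glue_center (a point): White bottle with blue nozzle, 42 x 58 x 172 mm, standing loose; this point is its centre. Leave it alone.
- bearing_center (a point): Ball bearing, 52 mm across and 13 mm thick, lying loose; this point is its centre. Leave it alone.
Things that resemble listed ones, but are neither listed nor needed, are in the scene too. What is shaped like the part that bears roll_center but turquoise is not meant.

How it is judged:
By the outcome, as a careful person would: the job done as asked, in the order asked, and still so for the second after the job is handed in, with the robot touching nothing.
It also fails if it takes over 72 s, if anything falls off the work surface, if the arm or the gripper's body presses on something with over 40 N, if the wrist force passes 120 N, or if a joint passes its speed limit or range.

## Robot

A 6-joint arm with a two-finger parallel gripper is mounted at the origin on a cart in front of the work surface, level with it; the furniture and walls round the work are solid. World frame = base frame: x ahead of the robot, y to its left, z up, the work surface at z = 0. Lengths are in m, angles in rad, forces in N, time in s.
With the tool pointing down it reaches from about 0.35 to 0.85 m from the base axis. Payload 8.1 kg.
Tool frame: the origin (TCP) lies at the centre of the arm's flange, where the gripper is bolted on; the fingertips stand 186 mm ahead of it and the grasp point (between the pads) lies 167 mm ahead of it; z points along the fingers, y is the line along which they close (so a half turn about z gives the same grasp; the last joint's range is limited). The gripper opens to 93 mm and grips with 3 to 60 N. Pads are 15 mm wide; open, the fingers measure 128 mm over their backs; the gripper's body (75 mm by 188 mm) begins 65 mm behind the grasp point.
Start: joints at [1.158, 0.13, 1.488, -0, 1.523, -0.085], TCP at [0.193, 0.568, 0.405] pointing down, gripper open.
Joint ranges: [-2.96, 2.96], [-0.89, 2.26], [0.02, 2.5], [-1.34, 4.48], [0, 2.73], [-2.66, 2.66]. Speed limits (rad/s): [2.39, 2.39, 2.79, 3.14, 3.14, 3.14].

## Interface

Orientations are given as a rotation vector (axis times angle).
In Python, from plant import read_state, read_camera, camera_params, robot gives the robot as it stands.
- The arm moves only by the tool carry_out, never from a script. Its argument "targets" is a list of rows, each an object of numbers: "hand": the opening in per cent of the stroke, from 0 (shut) to 100 (fully open); "x", "y", "z": the shift along the tool's x, y, z in m; "ax", "ay", "az": the turn, a rotation vector about the tool's x, y, z in rad. In form: [{"hand": .., "x": .., "y": .., "z": .., "ax": .., "ay": .., "az": ..}, ...]. A call has 1 to 8 rows; each row is the pose to reach, as a shift and turn from the pose commanded when the call began, along the tool's axes at that moment; what a row does not reach only later rows make up. A row lasts 1/8 s, in which the tool goes at most 62.5 mm and 10.7 degrees, less where a joint would pass 70% of its speed; a pose out of reach is approached as far as the arm can. A call with a gripper value outside its range is refused whole. The fingers move at their own pace and stop on an object; "newtons" is the grip in N (left out, the last holds). Time passes only in rows, so rows that repeat a pose let the fingers close. It gives the time, the measured TCP pose, the force, the opening and the grip force at its end, in the units of the state.
- read_state(): the state, without advancing time (a new reading comes with each control period).
- read_camera(name): name is "scene" or "top" or "wrist"; returns (picture, depth): 480x640x3 uint8, blue, green, red; 480x640 float32, m along the optical axis (not along the pixel's ray), 0 where there is no reading.
- camera_params(name): a dict with "fx", "fy", "cx", "cy" (pixels), "position" and "rotation" of the camera in the world. Camera axes: x right, y up, looking along -z (the intrinsics and any distortion apply to the point x, -y, -z); pixel columns grow to the right and rows downward; lengths in m; the calibration is good to about 2 mm. A picture is of the moment at which its call begins: read the wrist's pose just before it. camera_params takes no time and is no camera call; for the wrist camera it gives the pose at the moment of the call.
- robot.close_job(): hands the job in; it is judged then, once.
The state is a dict: "t": time; "q": joint angles; "dq": joint speeds; "joint_torque": joint torques, N m; "tool_pos": TCP position; "orientation": TCP orientation; "force": force on the tool from outside, world axes, zero at the start; "wrist_torque": the same for the moment, N m; "opening": finger opening in m; "gripper_force": force on a finger pad.
Only numpy, scipy, OpenCV 4.12 (cv2) and the standard library are available. Lean on these libraries where they do the work, as an engineer would, in place of code of your own. Each camera call takes 0.05 s, during which the arm holds its last target. There are 200 camera calls.

## Working session

There is one attempt and no reset: what is moved stays moved. The work goes in short steps, Python scripts to look and compute and a tool call to move; the robot and the scene stay as the last step left them, time stands still between calls to the robot, and variables do not carry over. Pictures are saved under pics/ and viewed, at most 10 in all, crops included, and the job is handed in when it is done.

Besides the shell and the picture viewer there is one more tool, called after "Emit:" as a command line: name --argument value ..., lists and objects as JSON in quotes. carry_out: Moves the arm, as the interface text tells. Its arguments: {"type":"object","properties":{"targets":{"type":"array","items":{"type":"object","properties":{"hand":{"type":"number"},"x":{"type":"number"},"y":{"type":"number"},"z":{"type":"number"},"ax":{"type":"number"},"ay":{"type":"number"},"az":{"type":"number"}}}},"newtons":{"type":"number"}},"required":["targets"]}

```bash
mkdir -p pics; ls; cat > h.py <<'E'
import numpy as np,cv2
from plant import read_state,read_camera,camera_params,robot
from scipy.spatial.transform import Rotation as R
def pts(cp,depth):
    v,u=np.mgrid[0:480,0:640]
    d=depth
    X=np.stack([(u-cp['cx'])/cp['fx']*d,-(v-cp['cy'])/cp['fy']*d,-d],-1)
    M=np.array(cp['rotation']); 
    if M.shape!=(3,3): M=R.from_rotvec(M).as_matrix() if M.size==3 else R.from_quat(M).as_matrix()
    return X@M.T+np.array(cp['position'])
def snap(n,f):
    cp=camera_params(n); im,d=read_camera(n)
    cv2.imwrite(f'pics/{f}.png',im); np.savez(f'{f}.npz',im=im,d=d,P=pts(cp,d)); return im,d,pts(cp,d)
E
python3 - <<'E'
from h import *
print(read_state())
for n in('scene','top'):
    print(n,camera_params(n)); snap(n,n+'0')
E
```

```text
pics
{'t': 0.0, 'q': array([ 1.15763865e+00,  1.31198793e-01,  1.48930658e+00,  6.59988496e-06,
        1.52301074e+00, -8.53983913e-02]), 'dq': array([ 0.00155504, -0.00140933,  0.00066428,  0.00088643,  0.00186712,
       -0.00094655]), 'joint_torque': array([ 5.15600223e-04, -5.59860563e+01, -4.91750443e+01,  7.65727786e-02,
        3.58987204e-02, -1.66243603e-04]), 'tool_pos': array([0.19303496, 0.56785033, 0.40364966]), 'orientation': array([-5.12463511e-01, -3.09902494e+00,  2.92497231e-03]), 'force': array([-0.02279984,  0.24145864,  0.16076183]), 'wrist_torque': array([ 0.01786458, -0.02539687,  0.02229233]), 'gripper_force': 0.0, 'opening': 0.09309139397905286}
scene {'fx': 440.5175694303441, 'fy': 440.5175694303441, 'cx': 317.8896847827517, 'cy': 238.97297456114333, 'position': array([ 0.17042673, -0.46266165,  0.68065746]), 'rotation': array([ 0.79625061, -0.28817926, -0.60097395])}
top {'fx': 462.5521276340403, 'fy': 462.5521276340403, 'cx': 315.33847562388814, 'cy': 244.64711588410398, 'position': array([0.47470654, 0.05222684, 0.99054046]), 'rotation': array([ 0.03546074, -0.05694741, -1.59358502])}
```

View pics/scene0.png

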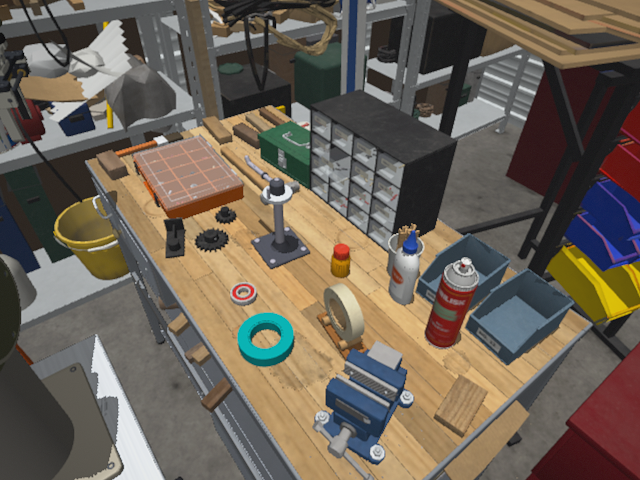

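View pics/top0.png

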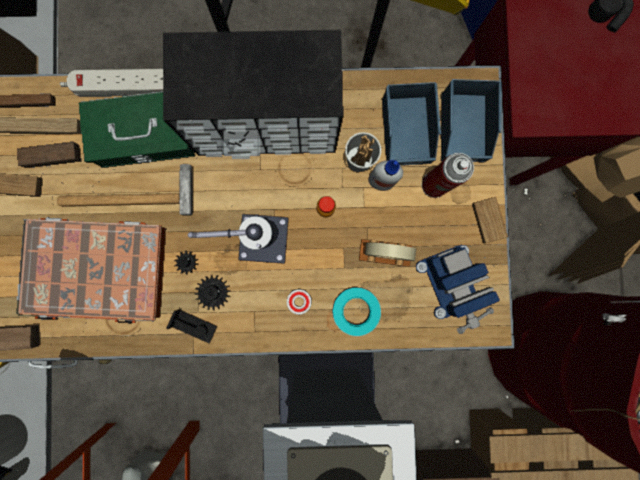

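The scene view shows the hook stand at about (277,190) and the roll in its cradle at about (343,315). In the top view the hub is at (256,233), the bar tip at about (192,235) pointing +y, and the roll at (390,250). Next I'll measure these.

```bash
python3 - <<'E'
from h import *
for f,box in(('top0',(170,195,300,275)),('scene0',(235,140,315,275))):
    D=np.load(f+'.npz');P=D['P'];m=np.zeros((480,640),bool);m[box[1]:box[3],box[0]:box[2]]=1
    z=P[...,2]
    def rep(n,k):
        q=P[k]; 
        if len(q)<4: print(f,n,len(q));return
        c,s,a=cv2.minAreaRect(q[:,:2].astype(np.float32)); print(f,n,len(q),'mean',q.mean(0).round(4),'rect',np.round(c,4),np.round(s,4),round(a,1))
    rep('hubtop',m&(z>.181)&(z<.192))
    rep('collar',m&(z>.148)&(z<.160))
    rep('>0.14',m&(z>.14)&(z<.2))
    k=m&(z>.160)&(z<.18)
    rep('bar',k)
    hi=m&(z>.165)
    q=P[hi]; o=q[np.argsort(-q[:,1])][::max(1,len(q)//14)]; print(o.round(3).tolist())
    rep('foot',m&(z>.004)&(z<.014))
D=np.load('top0.npz');P=D['P'];z=P[...,2]
for n,b in(('roll',(350,225,425,275)),('pill',(305,185,345,225)),('glue',(365,150,405,192)),('bearing',(280,283,318,320))):
    m=np.zeros((480,640),bool);m[b[1]:b[3],b[0]:b[2]]=1
    lo={'roll':.06,'pill':.03,'glue':.05,'bearing':.008}[n]
    q=P[m&(z>lo)]; c,s,a=cv2.minAreaRect(q[:,:2].astype(np.float32)); print(n,len(q),q.mean(0).round(3),q.max(0).round(3),np.round(c,3),np.round(s,3),a)
im=D['im'][190:290,160:440]; cv2.imwrite('pics/c1.png',cv2.resize(im,None,fx=2.85,fy=2.85,interpolation=cv2.INTER_CUBIC))
E
```

```text
top0 hubtop 128 mean [0.5478 0.1669 0.1829] rect [0.5502 0.2   ] [0.1223 0.0343] 81.0
top0 collar 566 mean [0.5489 0.1467 0.1541] rect [0.5484 0.1491] [0.0581 0.0578] 44.7
top0 >0.14 1151 mean [0.5476 0.1665 0.1654] rect [0.5383 0.1888] [0.0612 0.1415] 16.1
top0 bar 417 mean [0.5457 0.1944 0.1741] rect [0.5511 0.1984] [0.1273 0.0411] 80.3
[[0.543, 0.264, 0.178], [0.541, 0.252, 0.171], [0.543, 0.239, 0.171], [0.542, 0.224, 0.173], [0.542, 0.211, 0.168], [0.545, 0.196, 0.173], [0.545, 0.186, 0.172], [0.55, 0.173, 0.173], [0.552, 0.16, 0.181], [0.535, 0.153, 0.178], [0.55, 0.149, 0.184], [0.561, 0.144, 0.179], [0.537, 0.141, 0.167], [0.551, 0.135, 0.166], [0.475, 0.052, 0.991]]
top0 foot 1543 mean [0.5363 0.1705 0.0077] rect [0.569  0.2129] [0.1647 0.2619] 4.6
scene0 hubtop 112 mean [0.5424 0.1672 0.1843] rect [0.5467 0.1998] [0.1248 0.0377] 81.3
scene0 collar 341 mean [0.5459 0.1434 0.1555] rect [0.6309 0.1993] [0.2571 0.058 ] 29.4
scene0 >0.14 802 mean [0.546  0.1635 0.1667] rect [0.6016 0.2392] [0.2602 0.1196] 40.5
scene0 bar 315 mean [0.5385 0.1781 0.1731] rect [0.5467 0.1973] [0.1233 0.04  ] 80.0
[[0.539, 0.264, 0.184], [0.542, 0.254, 0.179], [0.538, 0.232, 0.172], [0.544, 0.213, 0.177], [0.539, 0.194, 0.175], [0.54, 0.182, 0.174], [0.537, 0.157, 0.184], [0.536, 0.151, 0.181], [0.532, 0.147, 0.171], [0.533, 0.144, 0.167], [0.536, 0.142, 0.179], [0.535, 0.14, 0.174], [0.546, 0.138, 0.182], [0.17, -0.463, 0.681], [0.17, -0.463, 0.681]]
scene0 foot 1867 mean [0.574  0.2169 0.0087] rect [0.6432 0.3206] [0.5734 0.2023] 60.8
roll 670 [ 0.511 -0.102  0.118] [0.531 0.052 0.991] [ 0.507 -0.051] [0.046 0.211] 5.106520175933838
pill 309 [0.606 0.016 0.078] [0.627 0.052 0.991] [0.549 0.023] [0.038 0.156] 82.42000579833984
glue 800 [ 0.666 -0.096  0.114] [0.723 0.052 0.991] [ 0.608 -0.023] [0.087 0.294] 44.30226135253906
bearing 382 [0.414 0.075 0.029] [0.475 0.101 0.991] [0.431 0.076] [0.085 0.051] 2.067782163619995
```

View pics/c1.png

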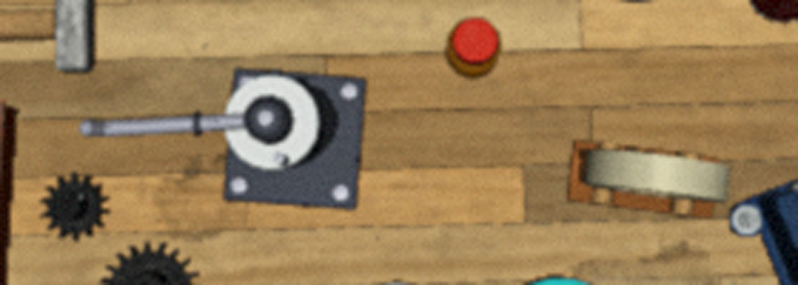

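The crop shows the hub at crop (268,119), the stop pin at (281,158), the ring at (197,122), the bar tip at (85,128) and the roll from (585,165) to (728,185). I'll refine these by plane casting.

```bash
cat >> h.py <<'E'
def cast(cp,uv,z):
    uv=np.atleast_2d(uv).astype(float)
    d=np.stack([(uv[:,0]-cp['cx'])/cp['fx'],-(uv[:,1]-cp['cy'])/cp['fy'],-np.ones(len(uv))],-1)@R.from_rotvec(cp['rotation']).as_matrix().T
    p=cp['position']; return p+d*((z-p[2])/d[:,2])[:,None]
E
python3 - <<'E'
from h import *
cp=camera_params('top');D=np.load('top0.npz');P=D['P'];im=D['im'].astype(int);z=P[...,2]
ok=D['d']>0
def box(a,b,c,d):
    m=np.zeros((480,640),bool);m[b:d,a:c]=1;return m&ok
def w(m): v,u=np.nonzero(m);return np.stack([u,v],1)
# plate
m=box(230,205,300,275)&(im.max(-1)<110)&(z<.03)&(im[...,2]-im[...,0]<15)
n,l,s,c=cv2.connectedComponentsWithStats(m.astype(np.uint8)); m=l==1+np.argmax(s[1:,4])
W=cast(cp,w(m),.008)[:,:2].astype(np.float32); print('plate',cv2.minAreaRect(W),len(W))
# collar (white)
m=box(230,205,300,262)&(im.min(-1)>150)&(z>.14)
W=cast(cp,w(m),.155)[:,:2]; print('collar circ',cv2.minEnclosingCircle(W.astype(np.float32)))
h=box(230,205,300,262)&(im.max(-1)<110)&(z>.172)
W=cast(cp,w(h),.186)[:,:2]; print('hub',cv2.minEnclosingCircle(W.astype(np.float32)),len(W))
# crop points -> world
g=lambda x,y,zz:cast(cp,[[160+(x+.5)/2.85-.5,190+(y+.5)/2.85-.5]],zz)[0].round(4)
print('hubpx',g(268,119,.186),'pin',g(281,158,.17),'tip',g(85,128,.185),'ring',g(197,122,.17))
# bar line
b=box(188,222,238,245)&(z>.155)&(z<.2)
W=cast(cp,w(b),.172)[:,:2]; v=cv2.fitLine(W.astype(np.float32),cv2.DIST_L2,0,.01,.01).ravel(); print('bar',v,np.degrees(np.arctan2(v[1],v[0])))
# roll
r=box(350,225,425,275)&(z>.085)&(z<.13)
q=P[r];print('roll ',q.mean(0),cv2.minAreaRect(q[:,:2].astype(np.float32)))
r=box(350,225,425,275)&(z>.03)&(im.min(-1)>90)
W=cast(cp,w(r),.1)[:,:2]; print(cv2.minAreaRect(W.astype(np.float32)))
for n,bb,lo in(('pill',(305,185,345,225),.05),('glue',(365,150,405,192),.05),('bearing',(280,283,318,320),.008)):
    q=P[box(*bb)&(z>lo)];print(n,q.mean(0).round(3),q.max(0).round(3),q.min(0).round(3))
s=camera_params('wrist');st=read_state();print('wristcam',s['position']-st['tool_pos'],R.from_rotvec(st['orientation']).inv().apply(s['position']-st['tool_pos']),s['fx'])
E
```

```text
plate ((0.5486878156661987, 0.14929230511188507), (0.09742973744869232, 0.09703297913074493), 84.10734558105469) 1079
collar circ ((0.5481557250022888, 0.15629789233207703), 0.036037806421518326)
hub ((0.5481961965560913, 0.15804411470890045), 0.023915167897939682) 179
hubpx [0.5473 0.1475 0.186 ] pin [0.5242 0.1417 0.17  ] tip [0.5444 0.2593 0.185 ] ring [0.5479 0.1936 0.17  ]
bar [ 0.02643392 -0.99965054  0.5463393   0.2209903 ] -88.48527
roll  [ 0.5117273  -0.10722046  0.10675374] ((0.5114373564720154, -0.11053083837032318), (0.09059632569551468, 0.024258490651845932), 81.07054138183594)
((0.5112402439117432, -0.10781235247850418), (0.08603090792894363, 0.027356790378689766), 82.34233856201172)
pill [0.61  0.015 0.066] [0.627 0.03  0.071] [ 0.595 -0.001  0.051]
glue [ 0.667 -0.097  0.108] [ 0.723 -0.059  0.173] [ 0.645 -0.132  0.05 ]
bearing [0.413 0.076 0.011] [0.439 0.101 0.016] [0.389 0.05  0.008]
wristcam [-0.06775773  0.0221961  -0.02160216] [ 0.07129339 -0.00076587  0.02161238] 400.68718422526285
```

```bash
cat >> h.py <<'E'
AX=np.array([.548,.149]);TH=np.radians(174.1)
def go(x,y,z,yaw):
    "print tool-frame move bringing TCP to world x,y,z, tool down, tool x heading yaw deg"
    s=read_state(); M=R.from_rotvec(s['orientation']); c,n=np.cos(np.radians(yaw)),np.sin(np.radians(yaw))
    T=R.from_matrix(np.array([[c,n,0],[n,-c,0],[0,0,-1]]))
    print('shift',M.inv().apply(np.array([x,y,z])-s['tool_pos']).round(4),'turn',(M.inv()*T).as_rotvec().round(4))
def polar(r,off,th):
    "point r out, off mm clockwise of bar line at angle th deg"
    t=np.radians(th);return AX+r*np.array([np.cos(t),np.sin(t)])-off*np.array([-np.sin(t),np.cos(t)])
E
python3 -c "
from h import *
p=polar(.08,.045,91.5);print(p);go(*p,.40,181.5)"
```

```text
[0.59089042 0.23015055]
shift [-0.4854 -0.1916  0.004 ] turn [-0.0016 -0.0004 -0.354 ]
```

Emit:
carry_out --targets '[{"hand": 0,"x": -0.06,"y": -0.024,"z": 0,"az": -0.1},{"hand": 0,"x": -0.12,"y": -0.048,"z": 0,"az": -0.2},{"hand": 0,"x": -0.17,"y": -0.07,"z": 0,"az": -0.3},{"hand": 0,"x": -0.23,"y": -0.092,"z": 0,"az": -0.354},{"hand": 0,"x": -0.285,"y": -0.114,"z": 0,"az": -0.354},{"hand": 0,"x": -0.34,"y": -0.136,"z": 0,"az": -0.354},{"hand": 0,"x": -0.4,"y": -0.158,"z": 0,"az": -0.354},{"hand": 0,"x": -0.455,"y": -0.18,"z": 0,"az": -0.354}]'

```text
schema error: expected keys hand, x, y, z, ax, ay, az
```

```bash
python3 -c "
from h import *
p=polar(.08,.045,91.5);go(*p,.344,181.5);print(read_state()['force'])"
```

```text
shift [-0.4854 -0.1916  0.06  ] turn [-0.0016 -0.0004 -0.354 ]
[ 1.11017303 -1.10427742 -1.28055877]
```

Emit:
carry_out --targets '[{"hand": 0,"x": -0.055,"y": -0.022,"z": 0,"ax": 0,"ay": 0,"az": -0.1},{"hand": 0,"x": -0.11,"y": -0.044,"z": 0,"ax": 0,"ay": 0,"az": -0.2},{"hand": 0,"x": -0.165,"y": -0.066,"z": 0,"ax": 0,"ay": 0,"az": -0.3},{"hand": 0,"x": -0.22,"y": -0.088,"z": 0,"ax": 0,"ay": 0,"az": -0.354},{"hand": 0,"x": -0.275,"y": -0.11,"z": 0,"ax": 0,"ay": 0,"az": -0.354},{"hand": 0,"x": -0.33,"y": -0.132,"z": 0,"ax": 0,"ay": 0,"az": -0.354},{"hand": 0,"x": -0.385,"y": -0.152,"z": 0,"ax": 0,"ay": 0,"az": -0.354},{"hand": 0,"x": -0.44,"y": -0.174,"z": 0,"ax": 0,"ay": 0,"az": -0.354}]'

```text
t: 1.1
tool_pos: [0.5549, 0.2602, 0.4043]
orientation: [0.041, -3.141, 0.0]
force: [-0.1, -0.2, 0.6]
opening: 0.0179
gripper_force: 0.0
```

```bash
python3 -c "
from h import *
p=polar(.08,.04,91.5);go(*p,.344,181.5);print(read_state()['force'])"
```

```text
shift [-0.0302 -0.031   0.0603] turn [-0.     -0.0006  0.0001]
[-0.14091892 -0.24572986  0.58423658]
```

Emit:
carry_out --targets '[{"hand": 0,"x": -0.03,"y": -0.031,"z": 0,"ax": 0,"ay": 0,"az": 0},{"hand": 0,"x": -0.03,"y": -0.031,"z": 0,"ax": 0,"ay": 0,"az": 0},{"hand": 0,"x": -0.03,"y": -0.031,"z": 0.03,"ax": 0,"ay": 0,"az": 0},{"hand": 0,"x": -0.03,"y": -0.031,"z": 0.06,"ax": 0,"ay": 0,"az": 0},{"hand": 0,"x": -0.03,"y": -0.031,"z": 0.06,"ax": 0,"ay": 0,"az": 0}]'

```text
t: 1.72
tool_pos: [0.5827, 0.2319, 0.3413]
orientation: [0.042, -3.135, 0.002]
force: [-0.0, 0.3, 0.2]
opening: 0.0007
gripper_force: 0.0
```

Emit:
carry_out --targets '[{"hand": 0,"x": 0.005,"y": 0,"z": 0,"ax": 0,"ay": 0,"az": 0},{"hand": 0,"x": 0.01,"y": 0,"z": 0,"ax": 0,"ay": 0,"az": 0},{"hand": 0,"x": 0.015,"y": 0,"z": 0,"ax": 0,"ay": 0,"az": 0},{"hand": 0,"x": 0.019,"y": 0,"z": 0,"ax": 0,"ay": 0,"az": 0},{"hand": 0,"x": 0.022,"y": 0,"z": 0,"ax": 0,"ay": 0,"az": 0},{"hand": 0,"x": 0.025,"y": 0,"z": 0,"ax": 0,"ay": 0,"az": 0},{"hand": 0,"x": 0.027,"y": 0,"z": 0,"ax": 0,"ay": 0,"az": 0},{"hand": 0,"x": 0.028,"y": 0,"z": 0,"ax": 0,"ay": 0,"az": 0}]'

```text
t: 2.72
tool_pos: [0.5568, 0.2307, 0.3449]
orientation: [-0.041, 3.14, 0.0]
force: [4.1, 1.3, -1.6]
opening: 0.0005
gripper_force: 1.9
```

```bash
python3 -c "
from h import *
s=read_state();print(s['force'],s['opening'])
for th in(91.5,100,110,120,130,140,150):
  p=polar(.08,.0125,th);go(*p,.344,th+90)
snap('wrist','w1')"
```

```text
[ 4.07511208  1.28369613 -1.62619439] 0.0004893758004537313
shift [-0.0016 -0.0015  0.0009] turn [ 0.0002  0.0012 -0.0001]
shift [ 0.0104 -0.0005  0.0008] turn [ 1.000e-04  1.200e-03 -1.484e-01]
shift [ 0.0244 -0.0016  0.0008] turn [ 0.      0.0012 -0.323 ]
shift [ 0.0381 -0.0052  0.0008] turn [-1.000e-04  1.200e-03 -4.975e-01]
shift [ 0.0509 -0.0111  0.0008] turn [-2.00e-04  1.20e-03 -6.72e-01]
shift [ 0.0625 -0.0191  0.0008] turn [-3.000e-04  1.200e-03 -8.466e-01]
shift [ 0.0726 -0.029   0.0008] turn [-4.0000e-04  1.2000e-03 -1.0211e+00]
```

Emit:
carry_out --targets '[{"hand": 0,"x": 0.0071,"y": 0.0007,"z": 0,"ax": 0,"ay": 0,"az": -0.087},{"hand": 0,"x": 0.0143,"y": 0.0007,"z": 0,"ax": 0,"ay": 0,"az": -0.175},{"hand": 0,"x": 0.0215,"y": 0,"z": 0,"ax": 0,"ay": 0,"az": -0.262},{"hand": 0,"x": 0.0286,"y": -0.0012,"z": 0,"ax": 0,"ay": 0,"az": -0.349},{"hand": 0,"x": 0.0354,"y": -0.003,"z": 0,"ax": 0,"ay": 0,"az": -0.436},{"hand": 0,"x": 0.0422,"y": -0.0054,"z": 0,"ax": 0,"ay": 0,"az": -0.524},{"hand": 0,"x": 0.0487,"y": -0.0084,"z": 0,"ax": 0,"ay": 0,"az": -0.611},{"hand": 0,"x": 0.055,"y": -0.0121,"z": 0,"ax": 0,"ay": 0,"az": -0.698}]'

```text
t: 3.78
tool_pos: [0.5019, 0.2174, 0.3449]
orientation: [-1.117, 2.935, 0.001]
force: [4.8, 2.0, -1.8]
opening: 0.0006
gripper_force: 2.2
```

```bash
cat > s.py <<'E'
from h import *
s=read_state();M=R.from_rotvec(s['orientation']);x=M.as_matrix()[:,0]
print('tool force',M.inv().apply(s['force']).round(2),'yaw',np.degrees(np.arctan2(x[1],x[0]))%360)
d=s['tool_pos'][:2]-AX;t=np.radians(np.degrees(np.arctan2(x[1],x[0]))-90)
print('r',d@[np.cos(t),np.sin(t)],'off',-d@[-np.sin(t),np.cos(t)],s['tool_pos'],s['opening'])
E
python3 s.py
```

```text
tool force [-4.9  -1.71  1.78] yaw 221.67091025550164
r 0.0818060549775412 off 0.011038950665696143 [0.50185698 0.21744641 0.34490375] 0.000578842449531277
```

Emit:
carry_out --targets '[{"hand": 0,"x": 0.0057,"y": 0.0006,"z": 0,"ax": 0,"ay": 0,"az": -0.07},{"hand": 0,"x": 0.0115,"y": 0.0007,"z": 0,"ax": 0,"ay": 0,"az": -0.14},{"hand": 0,"x": 0.0172,"y": 0.0005,"z": 0,"ax": 0,"ay": 0,"az": -0.209},{"hand": 0,"x": 0.0229,"y": -0.0002,"z": 0,"ax": 0,"ay": 0,"az": -0.279},{"hand": 0,"x": 0.0286,"y": -0.0012,"z": 0,"ax": 0,"ay": 0,"az": -0.349},{"hand": 0,"x": 0.0343,"y": -0.0026,"z": 0,"ax": 0,"ay": 0,"az": -0.419},{"hand": 0,"x": 0.0397,"y": -0.0044,"z": 0,"ax": 0,"ay": 0,"az": -0.489},{"hand": 0,"x": 0.045,"y": -0.0066,"z": 0,"ax": 0,"ay": 0,"az": -0.559}]'

```text
t: 4.78
tool_pos: [0.4726, 0.1827, 0.3449]
orientation: [-1.883, 2.513, 0.001]
force: [3.4, 3.5, -2.5]
opening: 0.0002
gripper_force: 2.1
```

```bash
python3 s.py
```

```text
tool force [-4.3  -2.29  2.48] yaw 253.6702453140573
r 0.08184679257803187 off 0.011158713326598945 [0.4725924  0.18272103 0.34494622] 0.00022794194307062057
```

Emit:
carry_out --targets '[{"hand": 0,"x": 0.002,"y": 0.0002,"z": 0,"ax": 0,"ay": 0,"az": -0.025},{"hand": 0,"x": 0.004,"y": 0.0004,"z": 0,"ax": 0,"ay": 0,"az": -0.05},{"hand": 0,"x": 0.006,"y": 0.0006,"z": 0,"ax": 0,"ay": 0,"az": -0.075},{"hand": 0,"x": 0.0075,"y": 0.0007,"z": 0,"ax": 0,"ay": 0,"az": -0.092},{"hand": 0,"x": 0.008,"y": 0.0007,"z": 0,"ax": 0,"ay": 0,"az": -0.098}]'

```text
t: 5.4
tool_pos: [0.4662, 0.1857, 0.3445]
orientation: [1.983, -2.43, 0.016]
force: [-0.5, 0.0, 0.3]
opening: 0.0006
gripper_force: 0.0
```

```bash
python3 s.py
```

```text
tool force [ 0.09  0.46 -0.31] yaw 258.43879197074284
r 0.08745649706241275 off 0.019614155159799362 [0.46624886 0.18574377 0.34445992] 0.0005998201390060359
```

Emit:
carry_out --targets '[{"hand": 0,"x": 0.0004,"y": 0,"z": 0,"ax": 0,"ay": 0,"az": -0.005},{"hand": 0,"x": 0.0008,"y": 0,"z": 0,"ax": 0,"ay": 0,"az": -0.01}]'

```text
t: 5.65
tool_pos: [0.4655, 0.1878, 0.3446]
orientation: [1.99, -2.423, 0.021]
force: [-0.0, 0.4, 0.4]
opening: 0.0005
gripper_force: 0.0
```

Emit:
carry_out --targets '[{"hand": 0,"x": 0.0004,"y": 0,"z": 0,"ax": 0,"ay": 0,"az": -0.005},{"hand": 0,"x": 0.0008,"y": 0,"z": 0,"ax": 0,"ay": 0,"az": -0.01}]'

```text
t: 5.9
tool_pos: [0.4645, 0.1899, 0.3446]
orientation: [1.997, -2.416, 0.025]
force: [1.2, 0.5, 0.4]
opening: 0.0007
gripper_force: 0.0
```

```bash
python3 -c "
from h import *
s=read_state();print(s['q'],s['dq']);"; python3 s.py
```

```text
[ 0.29255007 -0.10009502  1.83179011 -0.0177235   1.41000216 -2.65698833] [ 0.02390275 -0.00223684  0.00198918 -0.01366884  0.00138527 -0.00026216]
tool force [-0.73 -1.1  -0.39] yaw 259.1551615755127
r 0.08973529598302495 off 0.024420542678387 [0.46446207 0.18986809 0.34456278] 0.0006980345548074033
```

Emit:
carry_out --targets '[{"hand": 0,"x": -0.03,"y": 0,"z": 0,"ax": 0,"ay": 0,"az": 0.15},{"hand": 0,"x": -0.04,"y": 0,"z": 0,"ax": 0,"ay": 0,"az": 0.33},{"hand": 0,"x": -0.04,"y": 0,"z": 0,"ax": 0,"ay": 0,"az": 0.51},{"hand": 0,"x": -0.04,"y": 0,"z": 0,"ax": 0,"ay": 0,"az": 0.69},{"hand": 0,"x": -0.04,"y": 0,"z": 0,"ax": 0,"ay": 0,"az": 0.87},{"hand": 0,"x": -0.04,"y": 0,"z": 0,"ax": 0,"ay": 0,"az": 1.05},{"hand": 0,"x": -0.04,"y": 0,"z": 0,"ax": 0,"ay": 0,"az": 1.23},{"hand": 0,"x": -0.04,"y": 0,"z": 0,"ax": 0,"ay": 0,"az": 1.4}]'

```text
t: 6.9
tool_pos: [0.472, 0.2291, 0.3439]
orientation: [0.038, 3.136, -0.026]
force: [0.6, 0.9, -0.4]
opening: 0.0003
gripper_force: 0.0
```

```bash
python3 s.py; python3 -c "
from h import *
p=polar(.08,.035,171);go(*p,.344,81)"
```

```text
tool force [-0.56  0.88  0.4 ] yaw 178.61475116144499
r 0.07827315786889534 off -0.07791827724149883 [0.47199673 0.22913394 0.34392061] 0.0002786925951604436
shift [-0.0033 -0.033   0.0005] turn [-0.0079  0.0181  1.7036]
```

Emit:
carry_out --targets '[{"hand": 0,"x": 0,"y": 0,"z": 0,"ax": -0.001,"ay": 0.003,"az": 0.18},{"hand": 0,"x": 0,"y": 0,"z": 0,"ax": -0.002,"ay": 0.005,"az": 0.36},{"hand": 0,"x": 0,"y": 0,"z": 0,"ax": -0.003,"ay": 0.007,"az": 0.54},{"hand": 0,"x": 0,"y": 0,"z": 0,"ax": -0.004,"ay": 0.009,"az": 0.72},{"hand": 0,"x": 0,"y": 0,"z": 0,"ax": -0.005,"ay": 0.011,"az": 0.9},{"hand": 0,"x": 0,"y": 0,"z": 0,"ax": -0.006,"ay": 0.013,"az": 1.08},{"hand": 0,"x": 0,"y": 0,"z": 0,"ax": -0.007,"ay": 0.015,"az": 1.26},{"hand": 0,"x": 0,"y": 0,"z": 0,"ax": -0.0075,"ay": 0.017,"az": 1.44}]'

```text
t: 7.9
tool_pos: [0.472, 0.2291, 0.3439]
orientation: [-2.1, -2.336, 0.003]
force: [-0.7, 0.1, -0.4]
opening: 0.0003
gripper_force: 0.0
```

```bash
python3 -c "
from h import *
p=polar(.08,.03,171);go(*p,.344,82)"
```

```text
shift [-0.0379 -0.0024 -0.    ] turn [-0.0019  0.0012  0.246 ]
```

Emit:
carry_out --targets '[{"hand": 0,"x": -0.01,"y": 0,"z": 0,"ax": -0.002,"ay": 0.001,"az": 0.15},{"hand": 0,"x": -0.02,"y": -0.001,"z": 0,"ax": -0.002,"ay": 0.001,"az": 0.25},{"hand": 0,"x": -0.03,"y": -0.002,"z": 0,"ax": -0.002,"ay": 0.001,"az": 0.25},{"hand": 0,"x": -0.038,"y": -0.002,"z": 0,"ax": -0.002,"ay": 0.001,"az": 0.25},{"hand": 0,"x": -0.038,"y": -0.002,"z": 0,"ax": -0.002,"ay": 0.001,"az": 0.25}]'

```text
t: 8.52
tool_pos: [0.4744, 0.1906, 0.344]
orientation: [2.368, 2.064, 0.0]
force: [-1.2, 0.9, 0.4]
opening: 0.0004
gripper_force: 0.0
```

```bash
cat > s.py <<'E'
from h import *
s=read_state();M=R.from_rotvec(s['orientation'])
d=s['tool_pos'][:2]-AX;t=TH
print('tool force',M.inv().apply(s['force']).round(2),'r,off at stop line',d@[np.cos(t),np.sin(t)],-d@[-np.sin(t),np.cos(t)],s['tool_pos'])
E
python3 s.py
python3 - <<'E'
from h import *
im,d,P=snap('scene','s2')
im,d,P=snap('top','t2')
cv2.imwrite('pics/t2c.png',cv2.resize(im[200:300,180:320],None,fx=4,fy=4))
E
```

```text
tool force [ 0.68 -1.35 -0.35] r,off at stop line 0.07751033657285403 0.03384980022806259 [0.47437976 0.19063798 0.34400559]
```

View pics/s2.png

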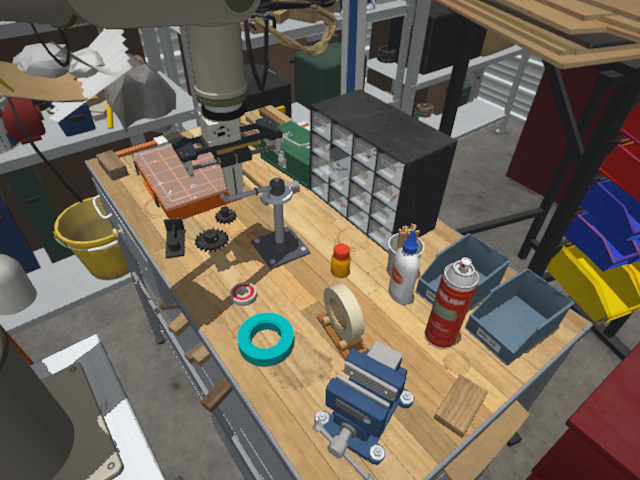

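The scene view shows the bar from the hub (283,190) to about (228,200), with the shut fingers just on its +y side. I'll resume pushing along tool −x.

Emit:
carry_out --targets '[{"hand": 0,"x": -0.003,"y": 0,"z": 0,"ax": 0,"ay": 0,"az": 0},{"hand": 0,"x": -0.006,"y": 0,"z": 0,"ax": 0,"ay": 0,"az": 0},{"hand": 0,"x": -0.009,"y": 0,"z": 0,"ax": 0,"ay": 0,"az": 0},{"hand": 0,"x": -0.011,"y": 0,"z": 0,"ax": 0,"ay": 0,"az": 0},{"hand": 0,"x": -0.013,"y": 0,"z": 0,"ax": 0,"ay": 0,"az": 0},{"hand": 0,"x": -0.015,"y": 0,"z": 0,"ax": 0,"ay": 0,"az": 0.01},{"hand": 0,"x": -0.016,"y": 0,"z": 0,"ax": 0,"ay": 0,"az": 0.02}]'

```text
t: 9.5
tool_pos: [0.472, 0.1755, 0.344]
orientation: [-2.39, -2.039, -0.001]
force: [0.8, 3.4, -0.6]
opening: 0.0004
gripper_force: 1.9
```

```bash
python3 s.py
```

```text
tool force [3.46 0.22 0.58] r,off at stop line 0.07827012536591366 0.0185078937794742 [0.47204696 0.17545544 0.34399863]
```

Emit:
carry_out --targets '[{"hand": 0,"x": -0.0005,"y": 0,"z": 0,"ax": 0,"ay": 0,"az": 0},{"hand": 0,"x": -0.001,"y": 0,"z": 0,"ax": 0,"ay": 0,"az": 0}]'

```text
t: 9.75
tool_pos: [0.4719, 0.1744, 0.344]
orientation: [-2.389, -2.04, -0.0]
force: [0.2, 3.8, 0.7]
opening: 0.0003
gripper_force: 2.0
```

Emit:
carry_out --targets '[{"hand": 0,"x": -0.0004,"y": 0,"z": 0,"ax": 0,"ay": 0,"az": 0},{"hand": 0,"x": -0.0008,"y": 0,"z": 0,"ax": 0,"ay": 0,"az": 0}]'

```text
t: 10.0
tool_pos: [0.4717, 0.1736, 0.344]
orientation: [-2.389, -2.04, 0.0]
force: [-0.8, 4.2, -0.5]
opening: 0.0007
gripper_force: 2.0
```

Emit:
carry_out --targets '[{"hand": 0,"x": -0.0004,"y": 0,"z": 0,"ax": 0,"ay": 0,"az": 0},{"hand": 0,"x": -0.0008,"y": 0,"z": 0,"ax": 0,"ay": 0,"az": 0}]'

```text
t: 10.25
tool_pos: [0.4716, 0.1727, 0.344]
orientation: [-2.39, -2.039, 0.0]
force: [-0.8, 3.9, 0.2]
opening: 0.0005
gripper_force: 2.0
```

Emit:
carry_out --targets '[{"hand": 0,"x": -0.0004,"y": 0,"z": 0,"ax": 0,"ay": 0,"az": 0},{"hand": 0,"x": -0.0008,"y": 0,"z": 0,"ax": 0,"ay": 0,"az": 0}]'

```text
t: 10.5
tool_pos: [0.4715, 0.1721, 0.344]
orientation: [-2.389, -2.039, -0.0]
force: [-0.5, 6.7, 0.3]
opening: 0.0004
gripper_force: 3.2
```

Emit:
carry_out --targets '[{"hand": 0,"x": -0.0002,"y": 0,"z": 0,"ax": 0,"ay": 0,"az": 0},{"hand": 0,"x": -0.0002,"y": 0,"z": 0,"ax": 0,"ay": 0,"az": 0}]'

```text
t: 10.75
tool_pos: [0.4715, 0.172, 0.344]
orientation: [-2.389, -2.039, -0.001]
force: [-1.2, 6.9, 0.5]
opening: 0.0004
gripper_force: 3.2
```

Emit:
carry_out --targets '[{"hand": 0,"x": -0.0003,"y": 0,"z": 0,"ax": 0,"ay": 0,"az": 0},{"hand": 0,"x": -0.0003,"y": 0,"z": 0,"ax": 0,"ay": 0,"az": 0}]'

```text
t: 11.0
tool_pos: [0.4714, 0.1719, 0.344]
orientation: [-2.389, -2.039, -0.002]
force: [-1.0, 8.0, 0.0]
opening: 0.0006
gripper_force: 3.7
```

Emit:
carry_out --targets '[{"hand": 0,"x": -0.0004,"y": 0,"z": 0,"ax": 0,"ay": 0,"az": 0},{"hand": 0,"x": -0.0004,"y": 0,"z": 0,"ax": 0,"ay": 0,"az": 0}]'

```text
t: 11.25
tool_pos: [0.4714, 0.1717, 0.3441]
orientation: [-2.388, -2.039, -0.002]
force: [0.0, 7.8, -0.6]
opening: 0.0003
gripper_force: 4.5
```

Emit:
carry_out --targets '[{"hand": 0,"x": -0.0004,"y": 0,"z": 0,"ax": 0,"ay": 0,"az": 0},{"hand": 0,"x": -0.0004,"y": 0,"z": 0,"ax": 0,"ay": 0,"az": 0}]'

```text
t: 11.5
tool_pos: [0.4713, 0.1716, 0.3441]
orientation: [-2.388, -2.039, -0.003]
force: [-0.6, 11.0, -0.4]
opening: 0.0008
gripper_force: 5.3
```

Emit:
carry_out --targets '[{"hand": 0,"x": -0.0006,"y": 0,"z": 0,"ax": 0,"ay": 0,"az": 0},{"hand": 0,"x": -0.0006,"y": 0,"z": 0,"ax": 0,"ay": 0,"az": 0}]'

```text
t: 11.75
tool_pos: [0.4712, 0.1713, 0.3441]
orientation: [-2.387, -2.039, -0.004]
force: [0.4, 12.8, -2.3]
opening: 0.0003
gripper_force: 6.6
```

Emit:
carry_out --targets '[{"hand": 0,"x": -0.0006,"y": 0,"z": 0,"ax": 0,"ay": 0,"az": 0},{"hand": 0,"x": -0.0006,"y": 0,"z": 0,"ax": 0,"ay": 0,"az": 0}]'

```text
t: 12.0
tool_pos: [0.4712, 0.171, 0.3441]
orientation: [-2.387, -2.039, -0.006]
force: [0.9, 15.2, -1.7]
opening: 0.0003
gripper_force: 7.8
```

Hold for 0.75 s.

Emit:
carry_out --targets '[{"hand": 0,"x": 0,"y": 0,"z": 0,"ax": 0,"ay": 0,"az": 0},{"hand": 0,"x": 0,"y": 0,"z": 0,"ax": 0,"ay": 0,"az": 0},{"hand": 0,"x": 0,"y": 0,"z": 0,"ax": 0,"ay": 0,"az": 0},{"hand": 0,"x": 0,"y": 0,"z": 0,"ax": 0,"ay": 0,"az": 0},{"hand": 0,"x": 0,"y": 0,"z": 0,"ax": 0,"ay": 0,"az": 0},{"hand": 0,"x": 0,"y": 0,"z": 0,"ax": 0,"ay": 0,"az": 0}]'

```text
t: 12.75
tool_pos: [0.4712, 0.1711, 0.3442]
orientation: [-2.387, -2.039, -0.006]
force: [0.7, 15.8, -2.5]
opening: 0.0001
gripper_force: 7.8
```

```bash
python3 s.py
```

```text
tool force [15.72 -1.77  2.54] r,off at stop line 0.07868149194097347 0.014057112212279446 [0.47118026 0.17107052 0.34416686]
```

Emit:
carry_out --targets '[{"hand": 0,"x": 0.002,"y": 0,"z": 0,"ax": 0,"ay": 0,"az": 0},{"hand": 0,"x": 0.01,"y": 0,"z": 0,"ax": 0,"ay": 0,"az": 0},{"hand": 0,"x": 0.03,"y": 0,"z": 0,"ax": 0,"ay": 0,"az": 0},{"hand": 0,"x": 0.03,"y": 0,"z": -0.05,"ax": 0,"ay": 0,"az": 0},{"hand": 0,"x": 0.03,"y": 0,"z": -0.1,"ax": 0,"ay": 0,"az": 0},{"hand": 40,"x": 0.03,"y": 0,"z": -0.15,"ax": 0,"ay": 0,"az": 0},{"hand": 50,"x": 0.03,"y": 0,"z": -0.15,"ax": 0,"ay": 0,"az": 0}]'

```text
t: 13.62
tool_pos: [0.4766, 0.2001, 0.4994]
orientation: [2.386, 2.037, 0.012]
force: [-0.4, 1.0, -0.1]
opening: 0.016
gripper_force: 0.0
```

```bash
python3 - <<'E'
from h import *
s=read_state();print(s['tool_pos'],s['q'])
# roll: axis heading from rect: long side 82 deg => axis heading -8 deg; tool y along it
go(.50,-.10,.45,82)
E
```

```text
[0.47658092 0.20007045 0.49939667] [ 2.98431583e-01 -1.19891840e-01  1.56870555e+00 -5.15039274e-04
  1.68387794e+00  4.56031076e-01]
shift [-0.2928  0.0698  0.049 ] turn [ 0.0082 -0.0034 -0.018 ]
```

Emit:
carry_out --targets '[{"hand": 60,"x": -0.06,"y": 0.01,"z": 0.01,"ax": 0,"ay": 0,"az": 0},{"hand": 60,"x": -0.12,"y": 0.02,"z": 0.02,"ax": 0.004,"ay": -0.002,"az": 0},{"hand": 60,"x": -0.18,"y": 0.04,"z": 0.03,"ax": 0.008,"ay": -0.003,"az": 0},{"hand": 60,"x": -0.24,"y": 0.055,"z": 0.04,"ax": 0.008,"ay": -0.003,"az": -0.02},{"hand": 60,"x": -0.3,"y": 0.07,"z": 0.05,"ax": 0.008,"ay": -0.003,"az": -0.02},{"hand": 60,"x": -0.345,"y": 0.077,"z": 0.05,"ax": 0.008,"ay": -0.003,"az": -0.02},{"hand": 60,"x": -0.345,"y": 0.077,"z": 0.05,"ax": 0.008,"ay": -0.003,"az": -0.02},{"hand": 60,"x": -0.345,"y": 0.077,"z": 0.05,"ax": 0.008,"ay": -0.003,"az": -0.02}]'

```text
t: 14.62
tool_pos: [0.4979, -0.1532, 0.4431]
orientation: [-2.365, -2.059, 0.012]
force: [0.8, 0.2, 0.3]
opening: 0.056
gripper_force: 0.0
```

```bash
python3 - <<'E'
from h import *
s=read_state();print(s['tool_pos'],s['opening'])
im,d,P=snap('wrist','w2')
im,d,P=snap('top','t3')
E
```

```text
[ 0.4978768  -0.15315079  0.44308876] 0.05596228463199426
```

View pics/w2.png

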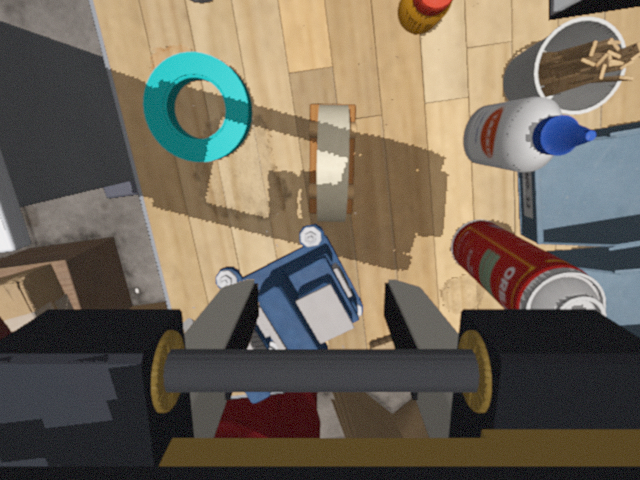

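The wrist view shows the roll on edge at (317–355, 103–220) and the fingers at (220,330) and (420,330). I'll measure the roll here and the bar in t3.

```bash
python3 - <<'E'
from h import *
P=np.load('w2.npz')['P'];im=np.load('w2.npz')['im'].astype(int)
for lo in(.075,.1,):
    m=np.zeros((480,640),bool);m[95:235,300:370]=1;m&=(P[...,2]>lo)&(P[...,2]<.13)
    q=P[m];print('roll',q.mean(0),q[:,2].max(),cv2.minAreaRect(q[:,:2].astype(np.float32)))
    s=q[q[:,2]>.112];print(s.mean(0))
m=np.zeros((480,640),bool);m[95:235,300:370]=1;m&=(P[...,2]>.005)&(P[...,2]<.05)&(im[...,2]-im[...,0]>60)
D=np.load('t3.npz');P=D['P'];z=P[...,2];d=D['d']
k=(z>.158)&(z<.2)&(d>0)&(abs(P[...,0]-.5)<.09)&(abs(P[...,1]-.15)<.05)
q=P[k];a=q[q[:,0]<.525]
v=cv2.fitLine(a[:,:2].astype(np.float32),cv2.DIST_L2,0,.01,.01).ravel();ang=np.degrees(np.arctan2(v[1],v[0]));print('bar',len(a),v,ang,'minx',a[:,0].min(),'maxz',a[:,2].max())
cp=camera_params('top');vv,uu=np.nonzero(k&(P[...,0]<.525)&(P[...,0]>.45));W=cast(cp,np.stack([uu,vv],1),.173)[:,:2]
print(cv2.fitLine(W.astype(np.float32),cv2.DIST_L2,0,.01,.01).ravel())
h=(z>.178)&(z<.2)&(d>0)&(np.hypot(P[...,0]-.548,P[...,1]-.149)<.03);print('hub',P[h].mean(0),h.sum())
go(.511,-.1085,.36,82)
E
```

```text
roll [ 0.50917304 -0.10599191  0.10550846] 0.1157768200934231 ((0.5085973739624023, -0.10981333255767822), (0.09704045951366425, 0.024253960698843002), 81.2372055053711)
[ 0.50870792 -0.10994061  0.1133008 ]
roll [ 0.50878296 -0.10823574  0.10966376] 0.1157768200934231 ((0.5083947777748108, -0.11049783229827881), (0.07179226726293564, 0.024062935262918472), 81.24927520751953)
[ 0.50870792 -0.10994061  0.1133008 ]
bar 314 [ 0.9926883  -0.12070581  0.48248035  0.15484095] -6.9328394 minx 0.4353418415891312 maxz 0.18560381301598383
[ 0.9913456  -0.13127816  0.4896624   0.15412219]
hub [0.54732296 0.14847479 0.18151945] 194
shift [0.0455 0.0077 0.0835] turn [-0.0085  0.0027  0.0033]
```

```bash
python3 -c "
from h import *
go(.5087,-.110,.288,81.2)"
```

```text
shift [0.0439 0.0062 0.1555] turn [-0.0084  0.0027  0.0173]
```

Emit:
carry_out --newtons 20 --targets '[{"hand": 55,"x": 0.044,"y": 0.006,"z": 0.02,"ax": -0.008,"ay": 0.003,"az": 0.017},{"hand": 55,"x": 0.044,"y": 0.006,"z": 0.06,"ax": -0.008,"ay": 0.003,"az": 0.017},{"hand": 55,"x": 0.044,"y": 0.006,"z": 0.1,"ax": -0.008,"ay": 0.003,"az": 0.017},{"hand": 55,"x": 0.044,"y": 0.006,"z": 0.13,"ax": -0.008,"ay": 0.003,"az": 0.017},{"hand": 55,"x": 0.044,"y": 0.006,"z": 0.15,"ax": -0.008,"ay": 0.003,"az": 0.017},{"hand": 55,"x": 0.044,"y": 0.006,"z": 0.155,"ax": -0.008,"ay": 0.003,"az": 0.017},{"hand": 55,"x": 0.044,"y": 0.006,"z": 0.155,"ax": -0.008,"ay": 0.003,"az": 0.017}]'

```text
t: 15.6
tool_pos: [0.5086, -0.1105, 0.2893]
orientation: [2.385, 2.044, 0.0]
force: [0.2, -1.0, -0.0]
opening: 0.0511
gripper_force: 0.0
```

```bash
python3 -c "
from h import *
go(.5087,-.110,.288,81.2);s=read_state();print(s['force'])"
```

```text
shift [0.0005 0.     0.0013] turn [0.0004 0.0001 0.    ]
[ 0.23680966 -1.02040782 -0.01841424]
```

Close on the roll.

Emit:
carry_out --newtons 20 --targets '[{"hand": 0,"x": 0,"y": 0,"z": 0.001,"ax": 0,"ay": 0,"az": 0},{"hand": 0,"x": 0,"y": 0,"z": 0.001,"ax": 0,"ay": 0,"az": 0},{"hand": 0,"x": 0,"y": 0,"z": 0.001,"ax": 0,"ay": 0,"az": 0},{"hand": 0,"x": 0,"y": 0,"z": 0.001,"ax": 0,"ay": 0,"az": 0},{"hand": 0,"x": 0,"y": 0,"z": 0.001,"ax": 0,"ay": 0,"az": 0},{"hand": 0,"x": 0,"y": 0,"z": 0.001,"ax": 0,"ay": 0,"az": 0}]'

```text
t: 16.35
tool_pos: [0.5086, -0.1114, 0.2882]
orientation: [2.386, 2.042, 0.0]
force: [0.1, 0.4, 2.8]
opening: 0.0235
gripper_force: 19.9
```

```bash
python3 -c "
from h import *
go(.5087,-.111,.41,81.2);go(.40,0.,.41,83);go(.385,.166,.3985,83)"
```

```text
shift [ 0.0004  0.0002 -0.1218] turn [ 0.0008  0.0003 -0.0014]
shift [ 0.0933 -0.1243 -0.1219] turn [ 0.0008  0.0003 -0.0328]
shift [ 0.255  -0.1648 -0.1105] turn [ 0.0008  0.0003 -0.0328]
```

Emit:
carry_out --targets '[{"hand": 0,"x": 0,"y": 0,"z": -0.01,"ax": 0,"ay": 0,"az": 0},{"hand": 0,"x": 0,"y": 0,"z": -0.03,"ax": 0,"ay": 0,"az": 0},{"hand": 0,"x": 0,"y": 0,"z": -0.06,"ax": 0,"ay": 0,"az": 0},{"hand": 0,"x": 0,"y": 0,"z": -0.09,"ax": 0,"ay": 0,"az": 0},{"hand": 0,"x": 0,"y": 0,"z": -0.115,"ax": 0,"ay": 0,"az": 0},{"hand": 0,"x": 0,"y": 0,"z": -0.125,"ax": 0,"ay": 0,"az": 0}]'

```text
t: 17.1
tool_pos: [0.5086, -0.1113, 0.4148]
orientation: [2.385, 2.042, 0.002]
force: [0.7, -0.7, -1.6]
opening: 0.0238
gripper_force: 19.9
```

Emit:
carry_out --targets '[{"hand": 0,"x": 0.03,"y": -0.03,"z": 0,"ax": 0,"ay": 0,"az": 0},{"hand": 0,"x": 0.05,"y": -0.07,"z": 0,"ax": 0,"ay": 0,"az": 0},{"hand": 0,"x": 0.075,"y": -0.105,"z": 0,"ax": 0,"ay": 0,"az": -0.01},{"hand": 0,"x": 0.1,"y": -0.14,"z": 0,"ax": 0,"ay": 0,"az": -0.02},{"hand": 0,"x": 0.14,"y": -0.165,"z": 0,"ax": 0,"ay": 0,"az": -0.033},{"hand": 0,"x": 0.18,"y": -0.165,"z": 0,"ax": 0,"ay": 0,"az": -0.033},{"hand": 0,"x": 0.22,"y": -0.165,"z": 0.008,"ax": 0,"ay": 0,"az": -0.033},{"hand": 0,"x": 0.25,"y": -0.165,"z": 0.015,"ax": 0,"ay": 0,"az": -0.033}]'

```text
t: 18.1
tool_pos: [0.3835, 0.1627, 0.3969]
orientation: [-2.351, -2.083, 0.001]
force: [0.8, 1.3, -0.2]
opening: 0.0235
gripper_force: 19.9
```

```bash
python3 - <<'E'
from h import *
s=read_state();print(s['tool_pos']);go(.385,.166,.3985,83)
im,d,P=snap('scene','s4')
cv2.imwrite('pics/s4c.png',cv2.resize(im[130:330,150:350],None,fx=3,fy=3))
E
```

```text
[0.3835124  0.16271476 0.39693103]
shift [ 0.0034  0.0011 -0.0016] turn [-0.0008  0.0003  0.0014]
```

View pics/s4c.png

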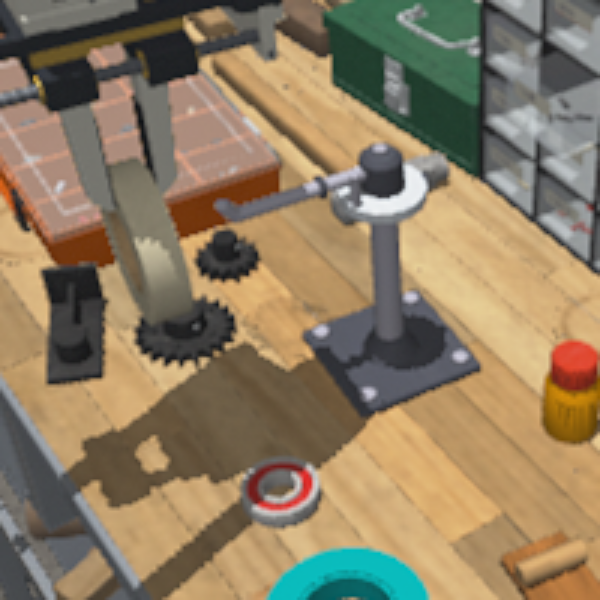

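The crop shows the roll held at crop (150,240), in line with the hook end at (222,210). The bar runs to the hub at (380,170) and is at the stop pin. Next, a check of the roll and tip heights.

```bash
python3 - <<'E'
from h import *
D=np.load('s4.npz');P=D['P'];d=D['d'];im=D['im'].astype(int)
m=np.zeros((480,640),bool);m[180:240,183:217]=1
m&=(d>0)&(np.abs(P[...,0]-.385)<.03)&(P[...,2]>.09)&(P[...,2]<.235)&(np.abs(P[...,1]-.165)<.07)
q=P[m];print(len(q),q.min(0),q.max(0),q.mean(0))
for zz in(.13,.15,.175,.2,.22):
    a=q[abs(q[:,2]-zz)<.006];print(zz,a.min(0)[:2],a.max(0)[:2])
m=np.zeros((480,640),bool);m[185:215,219:235]=1;m&=(d>0)&(P[...,2]>.15)&(P[...,0]>.41);print('tip',P[m].mean(0),P[m].max(0),P[m].min(0))
E
```

```text
1166 [0.36028636 0.11435527 0.12746438] [0.40767313 0.21566784 0.23450836] [0.3782723  0.14524198 0.19461   ]
0.13 [0.36895408 0.14438902] [0.37494858 0.19181249]
0.15 [0.36634779 0.12030592] [0.38918497 0.20649002]
0.175 [0.36526984 0.11488648] [0.38878531 0.21298178]
0.2 [0.3650897  0.11819099] [0.38969193 0.14893298]
0.22 [0.36028636 0.13065489] [0.40611546 0.19399825]
tip [0.44269415 0.15905282 0.17769885] [0.45725332 0.16351989 0.18692436] [0.43089861 0.15530161 0.16834666]
```

```bash
python3 -c "
from h import *
go(.430,.1625,.3985,83);go(.476,.1572,.3985,83)"
```

```text
shift [ 0.0035  0.0464 -0.0028] turn [-0.0024 -0.0011  0.0018]
shift [ 0.0037  0.0927 -0.0029] turn [-0.0024 -0.0011  0.0018]
```

Emit:
carry_out --targets '[{"hand": 0,"x": 0.0035,"y": 0.005,"z": -0.001,"ax": 0,"ay": 0,"az": 0},{"hand": 0,"x": 0.0035,"y": 0.012,"z": -0.002,"ax": 0,"ay": 0,"az": 0},{"hand": 0,"x": 0.0035,"y": 0.02,"z": -0.002,"ax": 0,"ay": 0,"az": 0},{"hand": 0,"x": 0.0035,"y": 0.03,"z": -0.002,"ax": 0,"ay": 0,"az": 0},{"hand": 0,"x": 0.0035,"y": 0.037,"z": -0.002,"ax": 0,"ay": 0,"az": 0},{"hand": 0,"x": 0.0035,"y": 0.043,"z": -0.002,"ax": 0,"ay": 0,"az": 0},{"hand": 0,"x": 0.0035,"y": 0.048,"z": -0.002,"ax": 0,"ay": 0,"az": 0},{"hand": 0,"x": 0.0035,"y": 0.05,"z": -0.002,"ax": 0,"ay": 0,"az": 0}]'

```text
t: 19.15
tool_pos: [0.4342, 0.1586, 0.3998]
orientation: [2.353, 2.082, -0.0]
force: [-0.5, -0.3, -0.1]
opening: 0.0238
gripper_force: 19.9
```

Emit:
carry_out --targets '[{"hand": 0,"x": 0,"y": 0.004,"z": 0,"ax": 0,"ay": 0,"az": 0},{"hand": 0,"x": 0,"y": 0.01,"z": 0,"ax": 0,"ay": 0,"az": 0},{"hand": 0,"x": 0,"y": 0.017,"z": 0,"ax": 0,"ay": 0,"az": 0},{"hand": 0,"x": 0,"y": 0.024,"z": 0,"ax": 0,"ay": 0,"az": 0},{"hand": 0,"x": 0,"y": 0.031,"z": 0,"ax": 0,"ay": 0,"az": 0},{"hand": 0,"x": 0,"y": 0.037,"z": 0,"ax": 0,"ay": 0,"az": 0},{"hand": 0,"x": 0,"y": 0.042,"z": 0,"ax": 0,"ay": 0,"az": 0},{"hand": 0,"x": 0,"y": 0.042,"z": 0,"ax": 0,"ay": 0,"az": 0}]'

```text
t: 20.15
tool_pos: [0.4759, 0.1535, 0.3997]
orientation: [2.353, 2.082, -0.0]
force: [-0.4, -0.1, -0.4]
opening: 0.024
gripper_force: 19.9
```

```bash
python3 - <<'E'
from h import *
s=read_state();print(s['tool_pos'],s['force']);go(.476,.1572,.3985,83)
im,d,P=snap('scene','s5')
cv2.imwrite('pics/s5c.png',cv2.resize(im[130:280,180:330],None,fx=4,fy=4))
E
```

```text
[0.47591299 0.15345543 0.39970392] [-0.41403264 -0.1383518  -0.37848942]
shift [ 0.0037 -0.0004  0.0012] turn [-0.0001  0.0002  0.0002]
```

View pics/s5c.png

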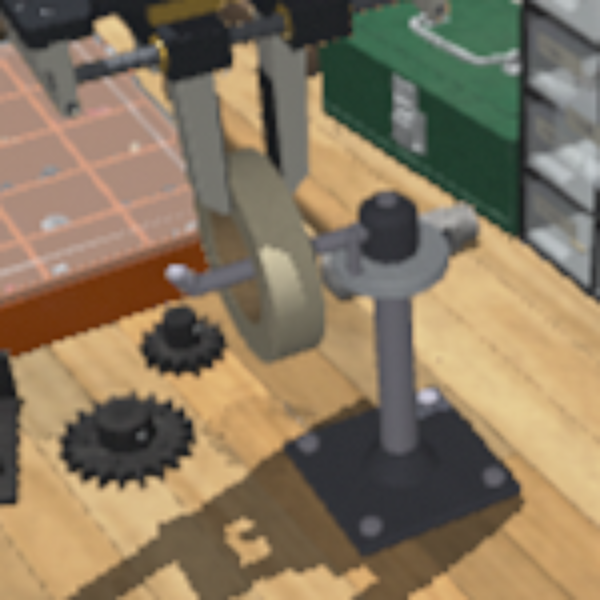

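The crop shows the hook's end (178,278) through the roll, with the bar passing inside the hole. Now I'll lower.

Emit:
carry_out --targets '[{"hand": 0,"x": 0.002,"y": 0,"z": 0.004,"ax": 0,"ay": 0,"az": 0},{"hand": 0,"x": 0.002,"y": 0,"z": 0.009,"ax": 0,"ay": 0,"az": 0},{"hand": 0,"x": 0.002,"y": 0,"z": 0.014,"ax": 0,"ay": 0,"az": 0},{"hand": 0,"x": 0.002,"y": 0,"z": 0.018,"ax": 0,"ay": 0,"az": 0},{"hand": 0,"x": 0.002,"y": 0,"z": 0.021,"ax": 0,"ay": 0,"az": 0},{"hand": 0,"x": 0.002,"y": 0,"z": 0.024,"ax": 0,"ay": 0,"az": 0},{"hand": 0,"x": 0.002,"y": 0,"z": 0.025,"ax": 0,"ay": 0,"az": 0},{"hand": 0,"x": 0.002,"y": 0,"z": 0.025,"ax": 0,"ay": 0,"az": 0}]'

```text
t: 21.2
tool_pos: [0.4759, 0.1555, 0.3748]
orientation: [2.352, 2.082, -0.0]
force: [-0.0, -0.3, -1.4]
opening: 0.0237
gripper_force: 19.9
```

Emit:
carry_out --targets '[{"hand": 0,"x": 0,"y": 0,"z": 0.0005,"ax": 0,"ay": 0,"az": 0},{"hand": 0,"x": 0,"y": 0,"z": 0.001,"ax": 0,"ay": 0,"az": 0},{"hand": 0,"x": 0,"y": 0,"z": 0.0015,"ax": 0,"ay": 0,"az": 0},{"hand": 0,"x": 0,"y": 0,"z": 0.0015,"ax": 0,"ay": 0,"az": 0}]'

```text
t: 21.7
tool_pos: [0.4759, 0.1555, 0.3733]
orientation: [2.353, 2.082, -0.0]
force: [0.0, 0.2, -0.3]
opening: 0.0235
gripper_force: 19.9
```

Emit:
carry_out --targets '[{"hand": 0,"x": 0,"y": 0,"z": 0.0005,"ax": 0,"ay": 0,"az": 0},{"hand": 0,"x": 0,"y": 0,"z": 0.001,"ax": 0,"ay": 0,"az": 0},{"hand": 0,"x": 0,"y": 0,"z": 0.0015,"ax": 0,"ay": 0,"az": 0},{"hand": 0,"x": 0,"y": 0,"z": 0.0015,"ax": 0,"ay": 0,"az": 0}]'

```text
t: 22.2
tool_pos: [0.4759, 0.1555, 0.3717]
orientation: [2.352, 2.082, -0.0]
force: [-0.1, 0.2, -1.4]
opening: 0.0236
gripper_force: 19.9
```

Emit:
carry_out --targets '[{"hand": 0,"x": 0,"y": 0,"z": 0.0005,"ax": 0,"ay": 0,"az": 0},{"hand": 0,"x": 0,"y": 0,"z": 0.001,"ax": 0,"ay": 0,"az": 0},{"hand": 0,"x": 0,"y": 0,"z": 0.001,"ax": 0,"ay": 0,"az": 0}]'

```text
t: 22.58
tool_pos: [0.4759, 0.1555, 0.371]
orientation: [2.352, 2.082, 0.0]
force: [-0.7, 0.1, -0.4]
opening: 0.0234
gripper_force: 19.9
```

Emit:
carry_out --targets '[{"hand": 0,"x": 0,"y": 0,"z": 0.0005,"ax": 0,"ay": 0,"az": 0},{"hand": 0,"x": 0,"y": 0,"z": 0.001,"ax": 0,"ay": 0,"az": 0},{"hand": 0,"x": 0,"y": 0,"z": 0.001,"ax": 0,"ay": 0,"az": 0}]'

```text
t: 22.95
tool_pos: [0.476, 0.1555, 0.3706]
orientation: [2.352, 2.082, 0.001]
force: [-2.9, -0.7, 6.4]
opening: 0.0237
gripper_force: 19.9
```

Emit:
carry_out --targets '[{"hand": 0,"x": 0,"y": 0,"z": -0.0007,"ax": 0,"ay": 0,"az": 0},{"hand": 28,"x": 0,"y": 0,"z": -0.0007,"ax": 0,"ay": 0,"az": 0},{"hand": 32,"x": 0,"y": 0,"z": -0.0007,"ax": 0,"ay": 0,"az": 0},{"hand": 34,"x": 0,"y": 0,"z": -0.0007,"ax": 0,"ay": 0,"az": 0},{"hand": 34,"x": 0,"y": 0,"z": -0.0007,"ax": 0,"ay": 0,"az": 0},{"hand": 34,"x": 0,"y": 0,"z": -0.0007,"ax": 0,"ay": 0,"az": 0}]'

```text
t: 23.7
tool_pos: [0.4759, 0.1555, 0.3705]
orientation: [2.352, 2.082, -0.0]
force: [0.3, -0.3, 0.2]
opening: 0.0315
gripper_force: 0.0
```

```bash
python3 - <<'E'
from h import *
s=read_state();print(s['tool_pos'],s['force'],s['opening'])
im,d,P=snap('scene','s6')
cv2.imwrite('pics/s6c.png',cv2.resize(im[140:280,190:330],None,fx=4,fy=4))
E
```

```text
[0.47588512 0.15548175 0.37046076] [ 0.33745183 -0.25141452  0.24025247] 0.03145825270997574
```

View pics/s6c.png

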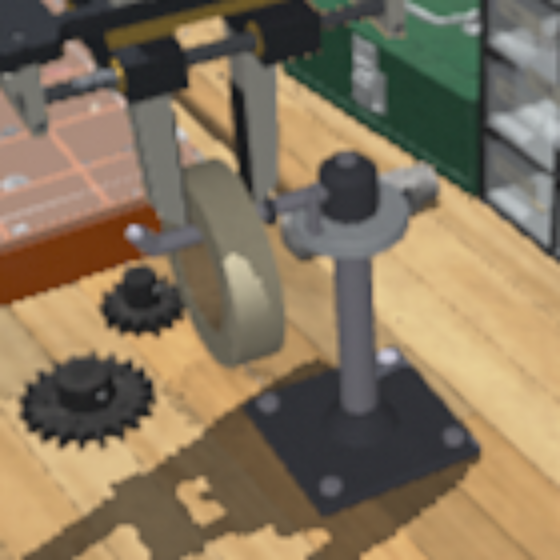

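The crop shows the roll hanging on the bar between the ring (268,208) and the turned-up end (135,232), with the fingers open and clear on both sides. I'll lift away straight up.

Emit:
carry_out --targets '[{"hand": 34,"x": 0,"y": 0,"z": -0.004,"ax": 0,"ay": 0,"az": 0},{"hand": 34,"x": 0,"y": 0,"z": -0.01,"ax": 0,"ay": 0,"az": 0},{"hand": 34,"x": 0,"y": 0,"z": -0.02,"ax": 0,"ay": 0,"az": 0},{"hand": 34,"x": 0,"y": 0,"z": -0.035,"ax": 0,"ay": 0,"az": 0},{"hand": 34,"x": 0,"y": 0,"z": -0.06,"ax": 0,"ay": 0,"az": 0},{"hand": 34,"x": 0,"y": 0,"z": -0.09,"ax": 0,"ay": 0,"az": 0},{"hand": 34,"x": 0,"y": 0,"z": -0.12,"ax": 0,"ay": 0,"az": 0},{"hand": 34,"x": 0,"y": 0,"z": -0.12,"ax": 0,"ay": 0,"az": 0}]'

```text
t: 24.75
tool_pos: [0.4762, 0.1556, 0.4945]
orientation: [2.35, 2.08, 0.009]
force: [-0.3, -0.4, 0.1]
opening: 0.0317
gripper_force: 0.0
```

Emit:
carry_out --targets '[{"hand": 34,"x": 0,"y": 0,"z": 0,"ax": 0,"ay": 0,"az": 0},{"hand": 34,"x": 0,"y": 0,"z": 0,"ax": 0,"ay": 0,"az": 0},{"hand": 34,"x": 0,"y": 0,"z": 0,"ax": 0,"ay": 0,"az": 0},{"hand": 34,"x": 0,"y": 0,"z": 0,"ax": 0,"ay": 0,"az": 0},{"hand": 34,"x": 0,"y": 0,"z": 0,"ax": 0,"ay": 0,"az": 0},{"hand": 34,"x": 0,"y": 0,"z": 0,"ax": 0,"ay": 0,"az": 0},{"hand": 34,"x": 0,"y": 0,"z": 0,"ax": 0,"ay": 0,"az": 0},{"hand": 34,"x": 0,"y": 0,"z": 0,"ax": 0,"ay": 0,"az": 0}]'

```text
t: 25.75
tool_pos: [0.4759, 0.1555, 0.4906]
orientation: [2.352, 2.082, 0.0]
force: [0.2, -0.1, -0.3]
opening: 0.0313
gripper_force: 0.0
```

```bash
python3 - <<'E'
from h import *
im,d,P=snap('scene','s7')
cv2.imwrite('pics/s7c.png',cv2.resize(im[140:320,170:370],None,fx=3,fy=3))
E
```

```text
(no output)
```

View pics/s7c.png

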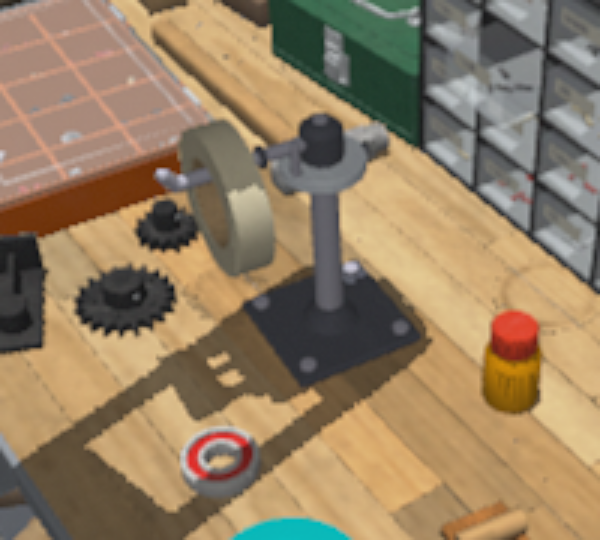

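The final crop shows the roll hanging freely between the ring (262,157) and the end (162,177). The hook end is at full-image (224,199), against (224,200) just after pressing, so it is still at the stop. The bottle and bearing are untouched.

```bash
python3 -c "
from plant import robot
print(robot.close_job())"
```

```text
the job is handed in; nothing more can be done
None
```

The job is handed in at about 26 s: the hook was pressed home at its stop with about 15–16 N for about 0.75 s, and the roll hangs on the bar between the ring and the turned-up end; the hook end is where it was after pressing, and the orange bottle and bearing look untouched (white bottle not rechecked in the last picture).

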